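# Cover the baubles and offer up the case lid for its hinge pin

### The job

Close up the packing case as far as the hinge: first pick up the separator board by its batten and lay it (do not drop it) flat on the ledges inside the case, over the baubles, and let go of it. Then take the lid out of the rack and hold it upright behind the case with its hinge knuckle between the case's two knuckles, so that the three bores line up and the pin could be pushed straight through; finish while still holding the lid there, clear of the case rather than leaning on it. Leave the hinge pin, the plain board in the rack and everything else on the bench where they are.

Things in the scene. Friction and masses are not known exactly. Their poses are not given: they have to be found in the camera images.
- case: The packing case: an open plywood box fixed to the bench, 160 mm along its x, 200 mm along its y, 80 mm high, walls 10 mm (inside 140 x 180 mm). Origin at the centre of its underside, z up; its x points away from the robot, give or take a small yaw. A layer of small gold baubles lies inside, below two wooden ledges (20 mm wide, along the two walls that face the robot and the far side).
- case_ledge (a point): Point at the middle of the case's plan, level with the tops of the two ledges, 40 mm above the bench and 40 mm below the rim. Axes as the case.
- case_hinge (a point): The case's half of the hinge, outside its far wall: two steel knuckles (each 30 mm long, 18 mm diameter, 10 mm bore) in line along the case's y with a 46 mm gap between them. This point is on the bore axis in the middle of that gap: 94 mm along +x from the case's centre (14 mm beyond the wall's outer face), 80 mm above the bench, level with the rim. Axes as the case. The gap is open from above.
- lid_center (a point): Centre of the lid's plywood panel: 12 mm thick (its x), 180 mm wide (its y), 140 mm high (its z), about 0.3 kg (varies); top edge 70 mm above this point, bottom edge 70 mm below. It starts upright in either of the rack's two slots with its hinge knuckle downwards. Both faces are alike, so either way round will do. The rack's slot floor is 35 mm above the bench, its posts 65 mm, slots 30 mm deep and 15 mm wide.
- lid_knuckle (a point): The lid's single steel hinge knuckle, 40 mm long, 18 mm diameter, 10 mm bore along the lid's y; this point is the centre of the bore, 15 mm below the middle of the panel's bottom edge (85 mm below the panel's centre). Axes as the lid.
- separator_center (a point): The separator: a thin stiff brown board, 124 mm (its x) by 164 mm (its y), 5 mm thick, with an upright wooden batten in the middle as a grip, 14 mm thick (x), 60 mm long (y), from 5 to 35 mm above the board's underside. This point is the middle of the batten, 20 mm above the board's underside. It starts flat on the bench to one side of the case; the rack stands on the other side. About 0.12 kg.
- rack: Wooden rack fixed to the bench, 140 mm (its x) by 170 mm (its y), 65 mm high, two parallel slots along its y at x = -35 and +35 mm; origin at the centre of its underside.
- spare_board: A plain plywood board, 12 x 170 x 80 mm, with no hinge, standing in the rack's other slot (its top is 115 mm above the bench). Origin mid bottom edge. Leave it.
- pin: Bent steel hinge pin, 6 mm thick, 120 mm long, lying on the bench just beyond the case; a workmate will use it later. Leave it.
- paint_jar: Amber glass jar, 60 mm diameter, 70 mm high, origin under its centre. Leave it.
- glue: White bottle, 44 mm diameter, 110 mm high, origin under its centre. Leave it.
- brush: Brush lying beyond the case. Leave it.
- bauble_stand: Gold bauble on a spike in a round wooden foot 70 mm across, 125 mm high, origin under the foot. Leave it.
- cap_dish: White bowl, 90 mm across, 35 mm high, origin under its centre. Leave it.
- varnish: Steel can, 66 mm diameter, 90 mm high, origin under its centre. Leave it.
Not all that is in view belongs to the job. Leave any red look-alike of the part that bears lid_center alone.

How it is judged:
On the way, in this order (a step that is already met when the one before it is completed fails the run):
1. the separator lies flat on the ledges in the case, released, while the lid is still in the rack (z of separator_center in the frame of case_ledge between 0.016 and 0.024 m and x of separator_center in the frame of case_ledge between -0.012 and 0.012 m and y of separator_center in the frame of case_ledge between -0.012 and 0.012 m and angle between separator_center's own z axis and vertical below 0.05 rad and contact force between the fingers and separator below 0.1 N and distance of lid_center from where it was at the start of the episode below 0.02 m), for 0.2 s.
2. the lid is held in the fingers, lifted clear of the rack (contact force between the fingers and lid above 1 N and distance of lid_center from where it was at the start of the episode above 0.045 m and height (world z) of lid_center above 0.15 m), for 0.2 s.
At the end, for the whole second after the job is handed in: Separator flat on the ledges (4 mm in height, 12 mm off centre, 0.05 rad), released. Lid in the fingers, still, upright (0.12 rad), under 5 N on the case; bore within 4 mm of the hinge axis in x and z, 5 mm of mid-gap along y, 0.06 rad of parallel. Bystanders within 30 mm (z of separator_center in the frame of case_ledge between 0.016 and 0.024 m and x of separator_center in the frame of case_ledge between -0.012 and 0.012 m and y of separator_center in the frame of case_ledge between -0.012 and 0.012 m and angle between separator_center's own z axis and vertical below 0.05 rad and contact force between the fingers and separator below 0.1 N and x of lid_knuckle in the frame of case_hinge between -0.004 and 0.004 m and z of lid_knuckle in the frame of case_hinge between -0.004 and 0.004 m and y of lid_knuckle in the frame of case_hinge between -0.005 and 0.005 m and angle between the y axis of lid_knuckle and the y axis of case_hinge, either way round below 0.06 rad and angle between lid_center's own z axis and vertical below 0.12 rad and contact force between the fingers and lid above 1 N and contact force between lid and case below 5 N and linear speed of lid below 0.05 m/s); the arm keeps its last pose, push and grip.
It fails at once if the hinge pin is moved by more than 30 mm (distance of pin from where it was at the start of the episode above 0.03 m).
It fails at once if the plain board in the rack is moved by more than 30 mm (distance of spare_board from where it was at the start of the episode above 0.03 m).
It fails at once if another thing on the bench is moved by more than 30 mm (distance of any of paint_jar, glue, brush, bauble_stand, cap_dish, varnish from where it was at the start of the episode above 0.03 m).
It fails at once if the separator is dropped (falls free faster than 0.5 m/s) (linear speed of separator above 0.5 m/s and contact force between the fingers and separator below 0.05 N).
It also fails if it takes over 67 s, if anything falls off the work surface, if the arm or the gripper's body presses on something with over 40 N, if the wrist force passes 120 N, or if a joint passes its speed limit or range.

### The arm

A 7-joint arm with a two-finger parallel gripper is mounted at the origin on the work surface. World frame = base frame: x ahead of the robot, y to its left, z up, the work surface at z = 0. Lengths are in m, angles in rad, forces in N, time in s.
With the tool pointing down it reaches from about 0.4 to 0.925 m from the base axis. Payload 4.1 kg.
Tool frame: the origin (TCP) lies between the finger pads; the fingertips stand 8 mm ahead of it and the grasp point (between the pads) lies 11 mm behind it; z points along the fingers, y is the direction in which the jaws open and shut (so a half turn about z gives the same grasp; the last joint's range is limited). The gripper opens to 85 mm and grips with 20 to 120 N. Pads are 22 mm wide; open, the fingers measure 114 mm over their backs; the gripper's body (76 mm by 85 mm) begins 54 mm behind the grasp point. The pads swing forward as they close: fully open they stand 13 mm farther back than shut.
Start: joints at [1.089, 0.398, 0.045, 1.537, -0.019, 1.207, -0.051], TCP at [0.243, -0.603, 0.239] pointing down, gripper open.
Joint ranges: [-2.82, 2.82], [-0.49, 2.23], [-1.37, 1.46], [0, 2.46], [-1.36, 4.5], [0.23, 2], [-2.94, 2.94]. Speed limits (rad/s): [2.57, 2.57, 3.14, 3.14, 3.14, 3.14, 3.14].

### API

Orientations are given as a unit quaternion [w, x, y, z].
In Python, from workcell import bot, snapshot, workorder gives the robot as it stands.
- The arm moves only by the tool step_arm, never from a script. Its argument "commands" is a list of rows, each a list of 5 numbers: the closure, from 0 (fully open) to 1 (shut), then the shift along the tool's x, y, z in cm, then the turn about the tool's z in degrees. A call has 1 to 8 rows; each row shifts and turns the commanded pose from where the row before left it, along the tool's axes as they then stand; what a row does not reach is not made up. A row lasts 1/10 s, in which the tool goes at most 50 mm and 8.59 degrees, less where a joint would pass 70% of its speed; a pose out of reach is approached as far as the arm can. A call is refused whole if a number of a shift passes 5 or a number of a turn 8.59, either way. A call with a gripper value outside its range is refused whole. The fingers move at their own pace and stop on an object; "newtons" is the grip in N (left out, the last holds). Time passes only in rows, so rows that do not move let the fingers close. It gives the time, the measured TCP pose, the force and the opening at its end, in the units of the state.
- bot.state(): the state, without advancing time (a new reading comes with each control period).
- snapshot(name): name is "scene" or "top" or "wrist"; returns a dict with "img" (384x512x3 uint8, red, green, blue), "camera_matrix" (3x3 intrinsics, pixels), "rvec" (rotation vector, rad) and "tvec" (3), from world to camera coordinates, as OpenCV has them. Camera axes: x right, y down, z forward; pixel columns grow to the right and rows downward; lengths in m; the calibration is good to about 2 mm. A picture is of the moment at which its call begins. There is no depth.
- workorder.finish_job(): hands the job in, once; it reports no verdict.
The state is a dict: "time_s": time; "qpos": joint angles; "dq": joint speeds; "joint_efforts": joint torques, N m; "position": TCP position; "tool_rot": TCP orientation; "wrist_force": force on the tool from outside, world axes, zero at the start; "torque": the same for the moment, N m; "opening": finger opening in m.
Only numpy, scipy, OpenCV 4.12 (cv2) and the standard library are available. Lean on these libraries where they do the work, as an engineer would, in place of code of your own. Each camera call takes 0.05 s, during which the arm holds its last target.

## Working session

There is one attempt and no reset: what is moved stays moved. The work goes in short steps, Python scripts to look and compute and a tool call to move; the robot and the scene stay as the last step left them, time stands still between calls to the robot, and variables do not carry over. Pictures are saved under pics/ and viewed, and the job is handed in when it is done.

Besides the shell and the picture viewer there is one more tool, called after "Request:" by a JSON object that holds its "name" and its "arguments", one argument or row to a line. step_arm: Moves the arm, as the interface text tells. Its arguments: {"type":"object","properties":{"commands":{"type":"array"},"newtons":{"type":"number"}},"required":["commands"]}

```bash
mkdir -p pics; cat > h.py <<'E'
import cv2,numpy as np,json
from workcell import bot,snapshot,workorder
def take(name,tag):
    s=snapshot(name); cv2.imwrite(f'pics/{tag}.png',s['img'][:,:,::-1]); np.savez(f'pics/{tag}.npz',**s); return s
def load(tag): return dict(np.load(f'pics/{tag}.npz'))
def ray(s,uv):
    R,_=cv2.Rodrigues(np.array(s['rvec'],float)); K=s['camera_matrix']
    d=R.T@np.linalg.inv(K)@np.array([uv[0],uv[1],1.]); return -R.T@np.array(s['tvec']).ravel(),d
def atz(s,uv,z):
    c,d=ray(s,uv); return c+d*(z-c[2])/d[2]
def proj(s,P):
    return cv2.projectPoints(np.array(P,float).reshape(-1,3),np.array(s['rvec'],float),np.array(s['tvec'],float),s['camera_matrix'],None)[0].reshape(-1,2)
def crop(tag,x0,y0,x1,y1,k,out):
    im=cv2.imread(f'pics/{tag}.png')[y0:y1,x0:x1]; cv2.imwrite(f'pics/{out}.png',cv2.resize(im,None,fx=k,fy=k,interpolation=cv2.INTER_CUBIC))
E
python3 - <<'E'
from h import *
for n in ['scene','top','wrist']:
    s=take(n,n+'0'); print(n,ray(s,(256,192)))
print(bot.state())
E
```

```text
scene (array([ 1.51520869, -0.28382478,  0.95794264]), array([-0.74667089,  0.15253392, -0.64772011]))
top (array([ 0.41778481, -0.05997116,  1.24632858]), array([ 0.0989613 ,  0.00810194, -0.99508698]))
wrist (array([ 0.31573259, -0.57332101,  0.37225167]), array([-0.28463441, -0.15725857, -0.94658094]))
{'time_s': 0.15, 'qpos': array([ 1.08899211,  0.39899305,  0.04504314,  1.537616  , -0.01869628,
        1.20692196, -0.05067463]), 'dq': array([ 0.00075963, -0.00367503,  0.00158047, -0.00113728, -0.00144634,
       -0.00019579,  0.00094653]), 'joint_efforts': array([ 2.03669922e-03, -4.75561273e+01,  1.36686467e+00, -2.54513025e+01,
        1.17411735e-02,  6.42756509e-03,  3.04972048e-09]), 'position': array([ 0.24263009, -0.60248818,  0.23850966]), 'tool_rot': array([-7.32383772e-04,  9.81725358e-01,  1.90301723e-01, -1.97329218e-04]), 'wrist_force': array([-1.15239423,  1.08122474,  0.24178027]), 'torque': array([ 0.04402636, -0.03790625, -0.02900346]), 'opening': 0.08536227904682536}
```

View pics/scene0.png

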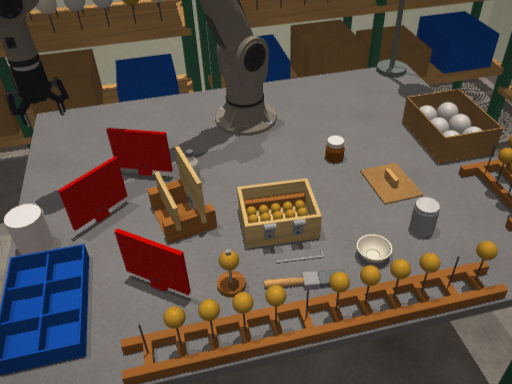

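View pics/top0.png

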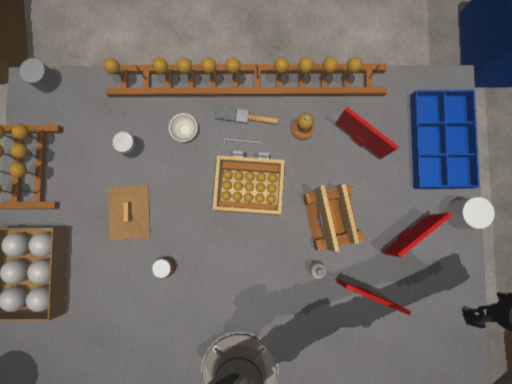

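View pics/wrist0.png

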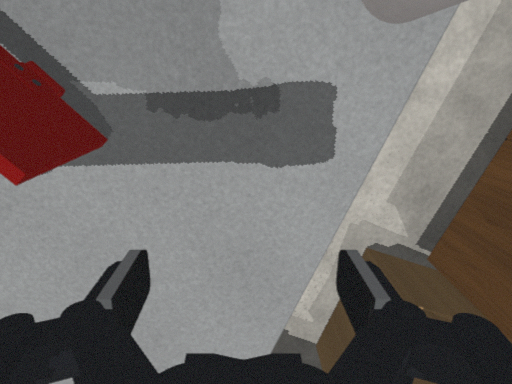

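The top view is oriented x up, y left. The case is at (249,185), the separator at (129,212) and the rack at (333,217). The three red boards at (366,133), (418,234) and (373,295) are look-alikes to leave alone. Next I'll enlarge these areas.

```bash
python3 - <<'E'
from h import *
crop('top0',200,120,300,220,7,'c_case'); crop('top0',290,170,380,260,7,'c_rack'); crop('top0',95,175,165,245,8,'c_sep'); crop('scene0',140,140,240,240,7,'c_rack_s'); crop('scene0',230,175,330,270,7,'c_case_s')
s=load('top0'); print(atz(s,(249,185),.08),atz(s,(129,212),.0),atz(s,(333,217),.1))
E
```

```text
[ 0.55443434 -0.02997927  0.08      ] [0.47979596 0.34646744 0.        ] [ 0.45962628 -0.27043478  0.1       ]
```

View pics/c_case.png

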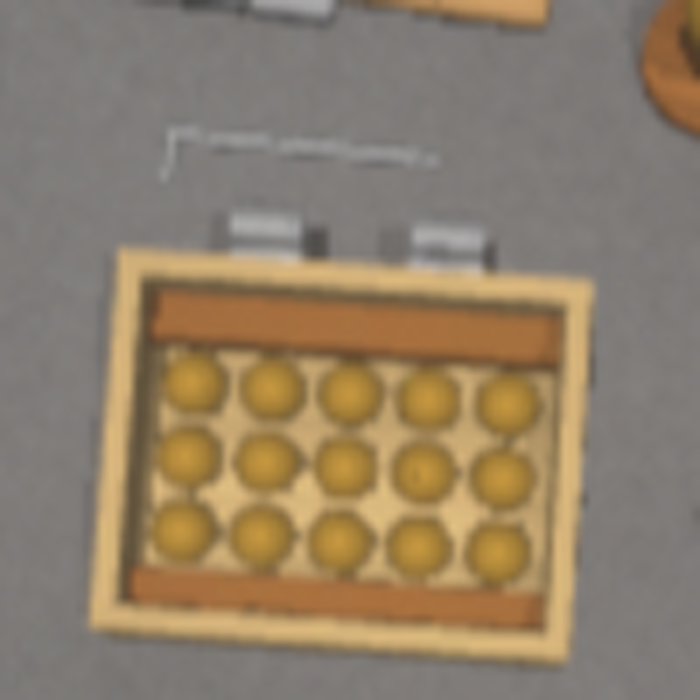

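View pics/c_rack.png

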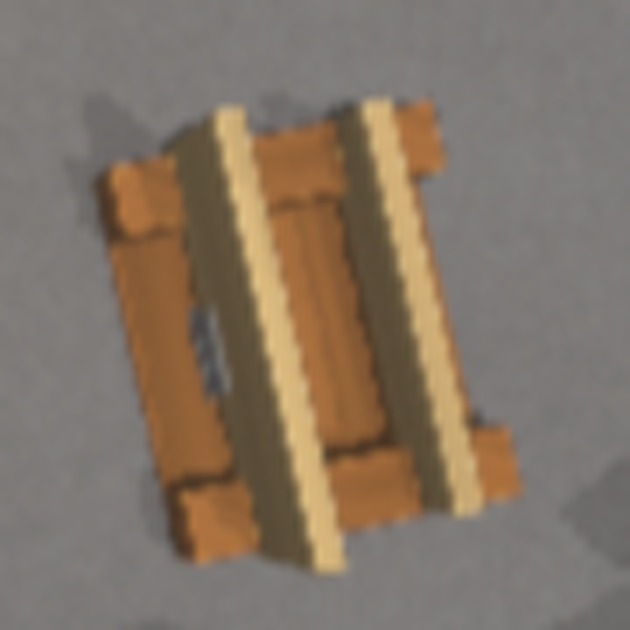

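View pics/c_sep.png

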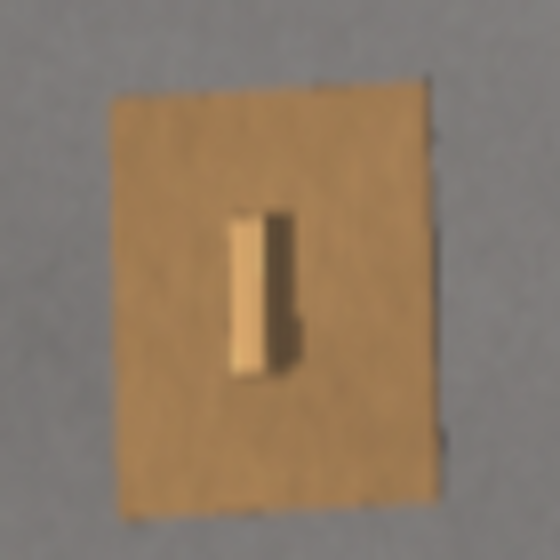

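View pics/c_rack_s.png

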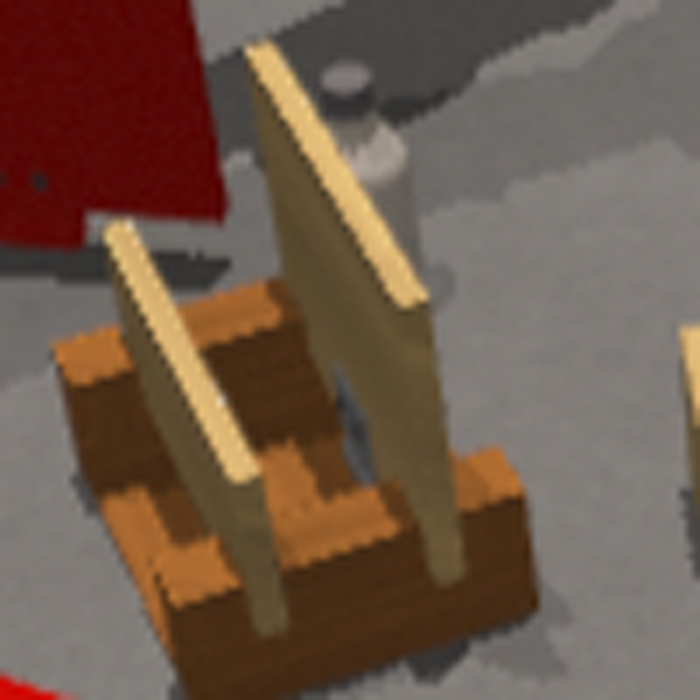

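View pics/c_case_s.png

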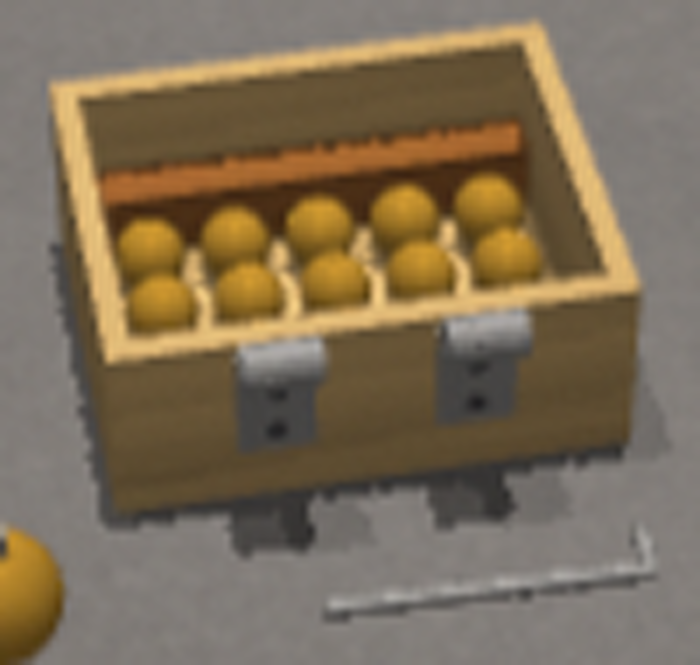

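```bash
cat > fit.py <<'E'
from h import *
from scipy.optimize import least_squares
def full(pts,o,k): return [((u+.5)/k-.5+o[0],(v+.5)/k-.5+o[1]) for u,v in pts]
def fitpose(local,obs,x0):
    # obs: list of (snap, idxs, pix)
    local=np.array(local,float)
    def W(p):
        c,s=np.cos(p[2]),np.sin(p[2]); return np.c_[p[0]+c*local[:,0]-s*local[:,1],p[1]+s*local[:,0]+c*local[:,1],local[:,2]]
    def f(p):
        w=W(p); return np.concatenate([(proj(s,w[i])-np.array(px)).ravel() for s,i,px in obs])
    r=least_squares(f,x0); return r.x,r.fun.reshape(-1,2)
E
python3 - <<'E'
from fit import *
np.set_printoptions(precision=4,suppress=True)
t=load('top0'); s=load('scene0')
C=[(.08,.1,.08),(.08,-.1,.08),(-.08,-.1,.08),(-.08,.1,.08)]
ot=(t,[0,1,2,3],full([(118,248),(594,280),(568,660),(92,628)],(200,120),7))
os_=(s,[2,3,0,1],full([(50,85),(540,22),(640,288),(108,360)],(230,175),7))
for o in ([ot],[os_],[ot,os_]): print('case',*fitpose(C,o,[.55,-.03,0]))
S=[(.062,.082,.005),(.062,-.082,.005),(-.062,-.082,.005),(-.062,.082,.005)]
ot=(t,[0,3,2,1],full([(428,82),(112,98),(120,518),(440,500)],(95,175),8))
# sep y along world x: yaw -90: local y->+x, local x-> -y ; corner (+x,+y)= far,-y
print('sep',*fitpose(S,[ot],[.48,.34,-1.57]))
bt=(t,[0,1,2,3],full([(232,213),(266,213),(264,377),(231,377)],(95,175),8))
B=[(-.007,.03,.035),(.007,.03,.035),(.007,-.03,.035),(-.007,-.03,.035)]
print('batten',*fitpose(B,[bt],[.48,.34,-1.57]))
L=[(-.006,.09,.175),(.006,.09,.175),(.006,-.09,.175),(-.006,-.09,.175)]
ot=(t,[0,1,2,3],full([(215,108),(243,106),(346,570),(318,572)],(290,170),7))
os_=(s,[2,3,0,1],full([(272,42),(248,48),(402,304),(428,296)],(140,140),7))
for o in ([ot],[os_],[ot,os_]): print('lid',*fitpose(L,o,[.46,-.27,.2]))
Sp=[(-.006,.085,.115),(.006,.085,.115),(.006,-.085,.115),(-.006,-.085,.115)]
ot=(t,[0,1,2,3],full([(362,100),(390,98),(483,513),(455,515)],(290,170),7))
print('spare',*fitpose(Sp,[ot],[.46,-.3,.2]))
E
```

```text
case [ 0.5566 -0.0286 -0.0687] [[ 0.2163  0.1701]
 [-0.1525  0.0223]
 [ 0.2006 -0.0781]
 [-0.2636 -0.1102]]
case [ 0.5531 -0.0297 -0.0712] [[-0.055  -0.1126]
 [ 0.0189 -0.0365]
 [ 0.2708 -0.0595]
 [-0.2344  0.1324]]
case [ 0.5553 -0.0294 -0.0699] [[ 0.4925  0.5751]
 [ 0.1263  0.5063]
 [ 0.4188  0.4141]
 [-0.0477  0.301 ]
 [ 0.1793  0.3792]
 [ 0.3103  0.3805]
 [ 0.6838  0.4292]
 [ 0.1136  0.7121]]
sep [ 0.48    0.3451 -1.5189] [[ 0.0323 -0.2209]
 [-0.0453 -0.0942]
 [-0.0233  0.0983]
 [ 0.0358  0.2086]]
batten [ 0.4798  0.3455 -1.5534] [[-0.1554  0.4097]
 [ 0.1911  0.3215]
 [ 0.2285 -0.4062]
 [-0.2638 -0.3189]]
lid [ 0.4549 -0.2475 -1.3701] [[-0.1504  0.3705]
 [ 0.2136 -0.2367]
 [ 0.1838 -0.3798]
 [-0.2458  0.2496]]
lid [ 0.4506 -0.2479 -1.3645] [[-3.8755  0.8437]
 [ 3.7065 -1.1733]
 [ 4.1934 -1.1799]
 [-4.0212  1.351 ]]
lid [ 0.4537 -0.2477 -1.3673] [[-0.1559  0.8315]
 [ 0.2058  0.2121]
 [ 0.3618  0.0445]
 [-0.0654  0.6865]
 [-3.6161  1.4475]
 [ 3.9758 -0.5669]
 [ 4.3432 -0.389 ]
 [-3.8842  2.1395]]
spare [ 0.4698 -0.3154 -1.3729] [[-0.0284  0.371 ]
 [ 0.1047 -0.1774]
 [ 0.0568 -0.3777]
 [-0.1318  0.1892]]
```

Request:
{"name": "step_arm", "arguments": {
  "commands": [
    [0, 4.3, -2.1, -1.1, 0],
    [0, 4.3, -2.1, -1.1, 0],
    [0, 4.3, -2.1, -1.1, 0],
    [0, 4.3, -2.1, -1.1, 0],
    [0, 4.3, -2.1, -1.1, 0],
    [0, 4.3, -2.1, -1.1, 0],
    [0, 4.3, -2.1, -1.1, 0],
    [0, 4.3, -2.1, -1.1, 0]
  ]
}}

```text
time_s: 0.95
position: [0.5, -0.317, 0.3276]
tool_rot: [0.0, 0.982, 0.19, -0.0]
wrist_force: [1.6, -0.8, -0.7]
opening: 0.0854
```

```bash
cat >> h.py <<'E'
def yaw(q=None):
    from scipy.spatial.transform import Rotation as Ro
    q=bot.state()['tool_rot'] if q is None else q
    M=Ro.from_quat([q[1],q[2],q[3],q[0]]).as_matrix(); return np.degrees(np.arctan2(M[1,0],M[0,0])),M
def go(x,y,z,yawt=None):
    """total tool shift in cm and turn in deg to reach the TCP goal"""
    st=bot.state(); a,M=yaw(st['tool_rot']); d=M.T@(np.array([x,y,z])-st['position'])*100
    print('t %.2f pos'%st['time_s'],st['position'].round(4),'yaw %.2f'%a,'tilt',np.degrees(np.arccos(-M[2,2])).round(2),'F',st['wrist_force'].round(1),'open %.4f'%st['opening'],'q',st['qpos'].round(2))
    print('shift cm',d.round(2), 'turn', None if yawt is None else round(-((yawt-a+180)%360-180),2))
E
python3 -c "
from h import *
go(.55,0,.33); go(.48,.345,.2,183)"
```

```text
t 0.95 pos [ 0.5    -0.317   0.3276] yaw 21.93 tilt 0.02 F [ 1.6 -0.8 -0.7] open 0.0854 q [ 0.61  0.25 -0.14  1.55  0.04  1.35 -0.73]
shift cm [ 16.48 -27.54  -0.24] turn None
t 0.95 pos [ 0.5    -0.317   0.3276] yaw 21.93 tilt 0.02 F [ 1.6 -0.8 -0.7] open 0.0854 q [ 0.61  0.25 -0.14  1.55  0.04  1.35 -0.73]
shift cm [ 22.87 -62.16  12.75] turn -161.07
```

Request:
{"name": "step_arm", "arguments": {
  "commands": [
    [0, 2.1, -3.4, 0, 0],
    [0, 2.1, -3.4, 0, 0],
    [0, 2.1, -3.4, 0, 0],
    [0, 2.1, -3.4, 0, 0],
    [0, 2.1, -3.4, 0, 0],
    [0, 2.1, -3.4, 0, 0],
    [0, 2.1, -3.4, 0, 0],
    [0, 2.1, -3.4, 0, 0]
  ]
}}

```text
time_s: 1.75
position: [0.5532, -0.0021, 0.3271]
tool_rot: [0.0, 0.982, 0.19, -0.0]
wrist_force: [0.2, 0.8, -0.3]
opening: 0.0854
```

Request:
{"name": "step_arm", "arguments": {
  "commands": [
    [0, 0, 0, 0, -8],
    [0, 0, 0, 0, -8],
    [0, 0, 0, 0, -8],
    [0, 0, 0, 0, -8],
    [0, 0, 0, 0, -8],
    [0, 0, 0, 0, -8],
    [0, 0, 0, 0, -8],
    [0, 0, 0, 0, -8]
  ]
}}

```text
time_s: 2.55
position: [0.5531, -0.0036, 0.3269]
tool_rot: [-0.0, 0.73, 0.684, -0.0]
wrist_force: [-0.6, 0.3, -0.1]
opening: 0.0852
```

```bash
python3 -c "
from h import *
go(.48,.345,.2,183)"
```

```text
t 2.55 pos [ 0.5531 -0.0036  0.3269] yaw 86.27 tilt 0.04 F [-0.6  0.3 -0.1] open 0.0852 q [ 0.33  0.19 -0.47  1.63  0.09  1.34 -0.22]
shift cm [34.32 -9.56 12.69] turn -96.73
```

Above the case with yaw 86°, this is a good moment to take a wrist picture of the case.

```bash
python3 -c "
from h import *
take('wrist','w1')"
```

```text
(no output)
```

View pics/w1.png

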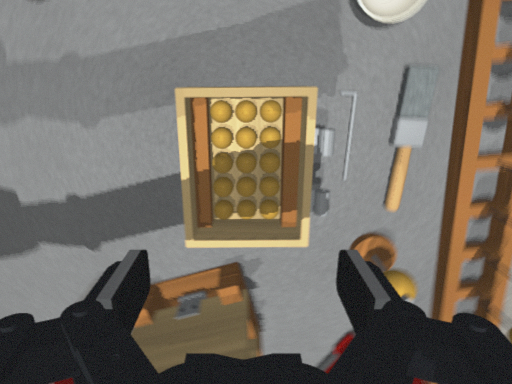

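```bash
python3 -c "
from h import *
crop('w1',165,75,345,260,4,'c_w1')"
```

```text
(no output)
```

View pics/c_w1.png

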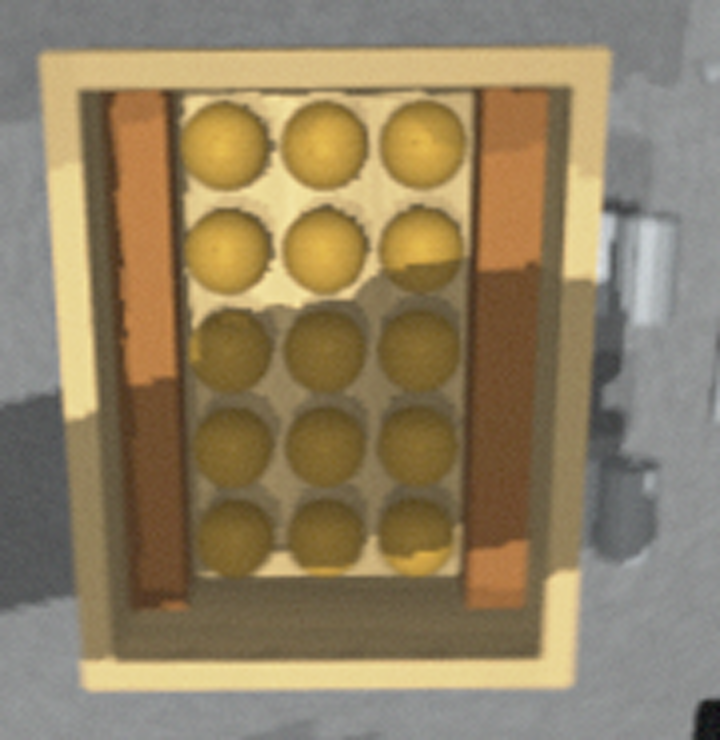

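```bash
python3 - <<'E'
from fit import *
np.set_printoptions(precision=4,suppress=True)
w=load('w1')
C=[(.08,.1,.08),(.08,-.1,.08),(-.08,-.1,.08),(-.08,.1,.08)]
o=(w,[0,1,2,3],full([(611,49),(576,687),(84,691),(40,54)],(165,75),4))
print('case',*fitpose(C,[o],[.55,-.03,0]))
E
```

```text
case [ 0.5545 -0.0308 -0.0552] [[ 0.2369 -0.3155]
 [-0.4822  0.2633]
 [ 0.3729  0.2759]
 [-0.1435 -0.0928]]
```

Request:
{"name": "step_arm", "arguments": {
  "commands": [
    [0, 4.3, -1.2, 0, -8],
    [0, 4.3, -1.2, 0, -8],
    [0, 0, 0, 0, 0]
  ]
}}

```text
time_s: 2.9
position: [0.527, 0.0902, 0.3277]
tool_rot: [-0.001, 0.626, 0.78, 0.001]
wrist_force: [-0.8, 0.2, 0.2]
opening: 0.0852
```

```bash
python3 -c "
from h import *
go(.48,.345,.2,183)"
```

```text
t 2.90 pos [0.527  0.0902 0.3277] yaw 102.56 tilt 0.22 F [-0.8  0.2  0.2] open 0.0852 q [ 0.25  0.16 -0.56  1.67  0.09  1.33 -0.11]
shift cm [25.85  0.95 12.87] turn -80.44
```

Request:
{"name": "step_arm", "arguments": {
  "commands": [
    [0, 4.3, 0.2, 1, 0],
    [0, 4.3, 0.2, 1, 0],
    [0, 4.3, 0.2, 1, 0],
    [0, 4.3, 0.2, 1, 0],
    [0, 4.3, 0.1, 1, 0],
    [0, 4.3, 0.1, 1, 0]
  ]
}}

```text
time_s: 3.5
position: [0.4856, 0.3379, 0.2667]
tool_rot: [0.0, 0.631, 0.776, -0.0]
wrist_force: [0.6, -0.5, 0.7]
opening: 0.0854
```

Request:
{"name": "step_arm", "arguments": {
  "commands": [
    [0, 0, 0, 0, -8],
    [0, 0, 0, 0, -8],
    [0, 0, 0, 0, -8],
    [0, 0, 0, 0, -8],
    [0, 0, 0, 0, -8],
    [0, 0, 0, 0, -8],
    [0, 0, 0, 0, -8],
    [0, 0, 0, 0, -8]
  ]
}}

```text
time_s: 4.3
position: [0.486, 0.3364, 0.267]
tool_rot: [-0.0, 0.121, 0.993, -0.0]
wrist_force: [0.5, 0.2, 0.1]
opening: 0.0854
```

Request:
{"name": "step_arm", "arguments": {
  "commands": [
    [0, 0, 0, 0, -8],
    [0, 0, 0, 0, -8],
    [0, 0, 0, 0, -0.4],
    [0, 0, 0, 0, 0]
  ]
}}

```text
time_s: 4.7
position: [0.486, 0.3364, 0.267]
tool_rot: [-0.0, -0.018, 1.0, -0.0]
wrist_force: [0.2, -0.7, 1.0]
opening: 0.0855
```

```bash
python3 -c "
from h import *
take('wrist','w2')
go(.48,.345,.05,183)"
```

```text
t 4.75 pos [0.486  0.3365 0.2671] yaw -177.87 tilt 0.02 F [-0.4 -0.5  0.7] open 0.0854 q [ 0.05  0.4  -0.96  1.63  0.34  1.29  0.64]
shift cm [ 0.57  0.88 21.71] turn -0.87
```

View pics/w2.png

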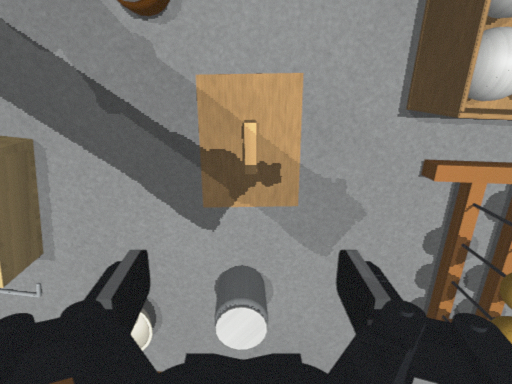

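```bash
python3 -c "
from h import *
crop('w2',185,60,315,220,4,'c_w2')"
```

```text
(no output)
```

View pics/c_w2.png

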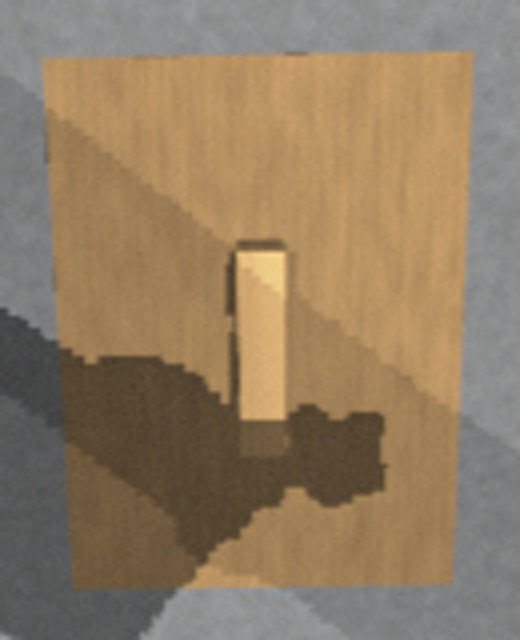

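```bash
python3 - <<'E'
from fit import *
np.set_printoptions(precision=4,suppress=True)
w=load('w2')
S=[(.062,.082,.005),(.062,-.082,.005),(-.062,-.082,.005),(-.062,.082,.005)]
# sep y ->+x, x -> -y. idx0 far,-y ;1 near,-y;2 near,+y;3 far,+y
print(*fitpose(S,[(w,[1,2,3,0],full([(44,60),(474,52),(452,583),(75,588)],(185,60),4))],[.48,.34,-1.57]))
B=[(.007,.03,.035),(.007,-.03,.035),(-.007,-.03,.035),(-.007,.03,.035)]
print(*fitpose(B,[(w,[1,2,3,0],full([(237,251),(285,251),(289,456),(240,456)],(185,60),4))],[.48,.34,-1.57]))
E
```

```text
[ 0.4771  0.3439 -1.5184] [[-0.3141 -0.508 ]
 [ 0.2499 -0.3154]
 [ 0.4574  0.5175]
 [-0.3866  0.6221]]
[ 0.4768  0.3438 -1.5112] [[-0.2895 -0.2775]
 [ 0.3314 -0.5689]
 [-0.1464  0.3388]
 [ 0.102   0.6   ]]
```

```bash
python3 -c "
from h import *
go(.478,.3445,.018,183.2)"
```

```text
t 4.75 pos [0.486  0.3365 0.2671] yaw -177.87 tilt 0.02 F [-0.4 -0.5  0.7] open 0.0854 q [ 0.05  0.4  -0.96  1.63  0.34  1.29  0.64]
shift cm [ 0.77  0.83 24.91] turn -1.07
```

Request:
{"name": "step_arm", "arguments": {
  "commands": [
    [0, 0.77, 0.83, 0, 0],
    [0, 0, 0, 4, -1.1],
    [0, 0, 0, 4, 0],
    [0, 0, 0, 4, 0],
    [0, 0, 0, 4, 0],
    [0, 0, 0, 3, 0],
    [0, 0, 0, 2, 0],
    [0, 0, 0, 2, 0]
  ]
}}

```text
time_s: 5.55
position: [0.4769, 0.3454, 0.0361]
tool_rot: [-0.0, -0.03, 1.0, -0.0]
wrist_force: [-0.2, 0.6, 0.3]
opening: 0.0854
```

```bash
python3 -c "
from h import *
go(.478,.3445,.018,183.2);take('wrist','w3')"
```

```text
t 5.55 pos [0.4769 0.3454 0.0361] yaw -176.61 tilt 0.05 F [-0.2  0.6  0.3] open 0.0854 q [-0.1   0.65 -0.81  1.85  0.59  0.91  0.45]
shift cm [-0.1  -0.09  1.81] turn 0.19
```

View pics/w3.png

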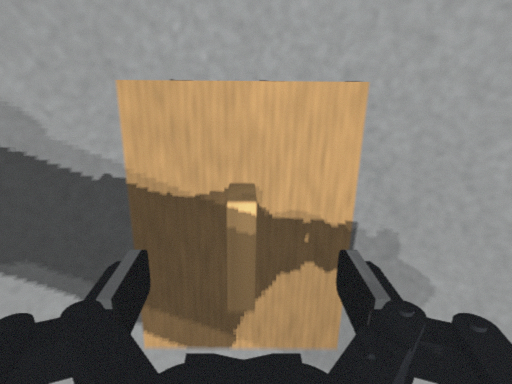

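The batten is centred between the jaws: 242 px against the finger midpoint at 243. I'll lower and grip.

Request:
{"name": "step_arm", "arguments": {
  "commands": [
    [0, -0.1, -0.1, 1.0, 0],
    [0, 0, 0, 0.8, 0],
    [0.5, 0, 0, 0, 0],
    [1, 0, 0, 0, 0],
    [1, 0, 0, 0, 0],
    [1, 0, 0, 0, 0],
    [1, 0, 0, 0, 0],
    [1, 0, 0, 0, 0]
  ],
  "newtons": 50
}}

```text
time_s: 6.4
position: [0.4794, 0.3442, 0.0199]
tool_rot: [0.001, -0.03, 1.0, 0.0]
wrist_force: [-0.6, 0.2, 2.2]
opening: 0.013
```

Request:
{"name": "step_arm", "arguments": {
  "commands": [
    [1, 0, 0, 0, 0],
    [1, 0, 0, 0, 0]
  ]
}}

```text
time_s: 6.6
position: [0.4794, 0.3442, 0.0199]
tool_rot: [0.001, -0.03, 1.0, 0.0]
wrist_force: [-0.2, -0.3, 5.5]
opening: 0.0126
```

```bash
python3 -c "
from h import *
go(.478,.3445,.3,183.2)"
```

```text
t 6.60 pos [0.4794 0.3442 0.0199] yaw -176.56 tilt 0.06 F [-0.2 -0.3  5.5] open 0.0126 q [-0.1   0.67 -0.79  1.85  0.61  0.88  0.44]
shift cm [  0.11   0.05 -28.01] turn 0.24
```

Request:
{"name": "step_arm", "arguments": {
  "commands": [
    [1, 0, 0, -1, 0],
    [1, 0, 0, -2, 0],
    [1, 0, 0, -3, 0],
    [1, 0, 0, -4, 0],
    [1, 0, 0, -4, 0],
    [1, 0, 0, -4, 0],
    [1, 0, 0, -2, 0],
    [1, 0, 0, 0, 0]
  ]
}}

```text
time_s: 7.4
position: [0.4799, 0.3452, 0.2226]
tool_rot: [0.003, -0.03, 1.0, 0.001]
wrist_force: [-0.3, -0.1, -1.1]
opening: 0.0131
```

```bash
python3 -c "
from h import *
go(.555,-.03,.22,86.3)"
```

```text
t 7.40 pos [0.4799 0.3452 0.2226] yaw -176.57 tilt 0.33 F [-0.3 -0.1 -1.1] open 0.0131 q [ 0.02  0.44 -0.95  1.69  0.38  1.21  0.61]
shift cm [ -5.24 -37.9    0.18] turn 97.13
```

Lifted. Next I'll translate and then turn.

Request:
{"name": "step_arm", "arguments": {
  "commands": [
    [1, -0.5, -2.5, 0, 0],
    [1, -0.6, -4.2, 0, 0],
    [1, -0.6, -4.2, 0, 0],
    [1, -0.6, -4.2, 0, 0],
    [1, -0.6, -4.2, 0, 0],
    [1, -0.6, -4.2, 0, 0],
    [1, -0.6, -4.2, 0, 0],
    [1, -0.6, -4.2, 0, 0]
  ]
}}

```text
time_s: 8.2
position: [0.5437, 0.026, 0.2174]
tool_rot: [-0.002, -0.03, 1.0, -0.0]
wrist_force: [0.6, 0.4, -1.5]
opening: 0.0128
```

Request:
{"name": "step_arm", "arguments": {
  "commands": [
    [1, -0.5, -4, 0, 0],
    [1, 0, -2, 0, 0],
    [1, 0, 0, 0, 4],
    [1, 0, 0, 0, 8],
    [1, 0, 0, 0, 8],
    [1, 0, 0, 0, 8],
    [1, 0, 0, 0, 8],
    [1, 0, 0, 0, 8]
  ]
}}

```text
time_s: 9.0
position: [0.552, -0.0316, 0.2171]
tool_rot: [-0.002, 0.349, 0.937, -0.001]
wrist_force: [0.3, -0.1, -1.1]
opening: 0.0131
```

Request:
{"name": "step_arm", "arguments": {
  "commands": [
    [1, 0, 0, 0, 8],
    [1, 0, 0, 0, 8],
    [1, 0, 0, 0, 8],
    [1, 0, 0, 0, 8],
    [1, 0, 0, 0, 8],
    [1, 0, 0, 0, 8],
    [1, 0, 0, 0, 5],
    [1, 0, 0, 0, 0]
  ]
}}

```text
time_s: 9.8
position: [0.5522, -0.0316, 0.2174]
tool_rot: [-0.001, 0.729, 0.685, -0.001]
wrist_force: [-0.6, -0.3, -0.8]
opening: 0.0126
```

```bash
python3 -c "
from h import *
go(.555,-.03,.22,86.3)
for n in ['wrist','top','scene']: take(n,n[0]+'4')
crop('t4',180,110,320,250,5,'c_t4')"
```

```text
t 9.80 pos [ 0.5522 -0.0316  0.2174] yaw 86.46 tilt 0.21 F [-0.6 -0.3 -0.8] open 0.0126 q [ 0.46  0.29 -0.57  1.78  0.17  1.13 -0.24]
shift cm [ 0.17  0.27 -0.26] turn 0.16
```

View pics/w4.png

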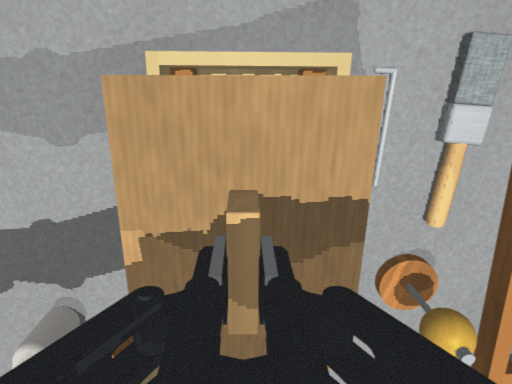

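View pics/s4.png

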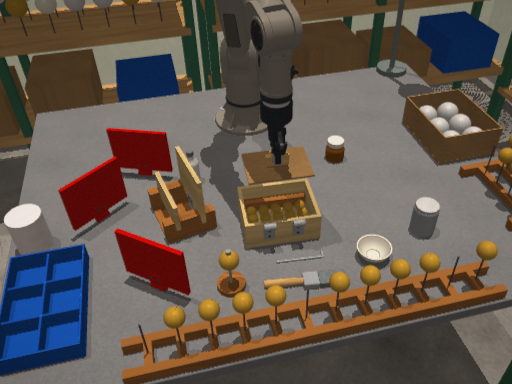

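```bash
python3 - <<'E'
from h import *
w=load('w4')
for px in [(103.5,77),(385.5,76)]: print(atz(w,px,.2024))
a=np.radians(-3.6)
ax=np.array([np.cos(a),np.sin(a)]);ay=np.array([-np.sin(a),np.cos(a)])
for z in [.2024]:
  c=(atz(w,(103.5,77),z)+atz(w,(385.5,76),z))[:2]/2-ay*.082; print(c, np.linalg.norm(atz(w,(103.5,77),z)-atz(w,(385.5,76),z)))
for n in 't4','s4':
  s=load(n); P=[[*(np.array([.552,-.0316])+i*.062*ax+j*.082*ay),.2024] for i,j in ((1,1),(1,-1),(-1,-1),(-1,1))]
  print(n,proj(s,P).round(1))
crop('s4',230,130,330,250,6,'c_s4')
E
```

```text
[0.49572393 0.05324281 0.2024    ]
[0.61750845 0.04612739 0.2024    ]
[ 0.55146737 -0.0321531 ] 0.12199221027988967
t4 [[219.  155.4]
 [280.9 159.1]
 [278.3 205.9]
 [215.6 202.1]]
s4 [[314.1 174.9]
 [248.  183.6]
 [240.7 153.9]
 [302.2 146.3]]
```

View pics/c_s4.png

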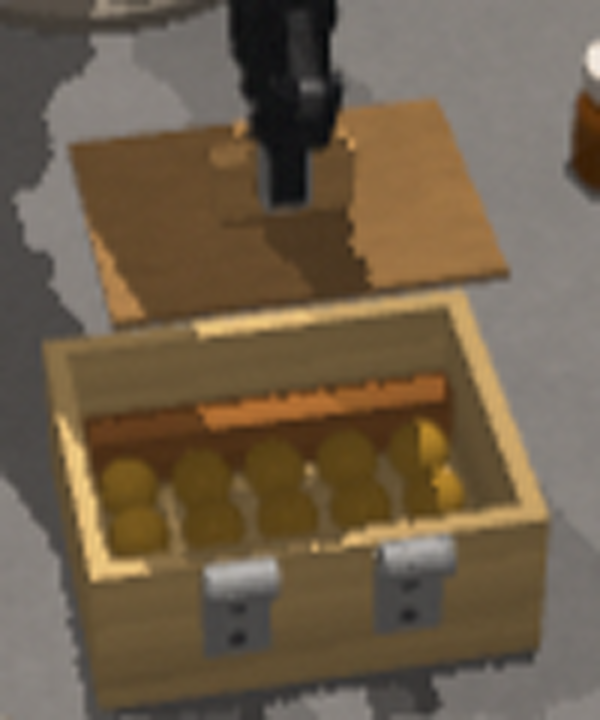

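View pics/c_t4.png

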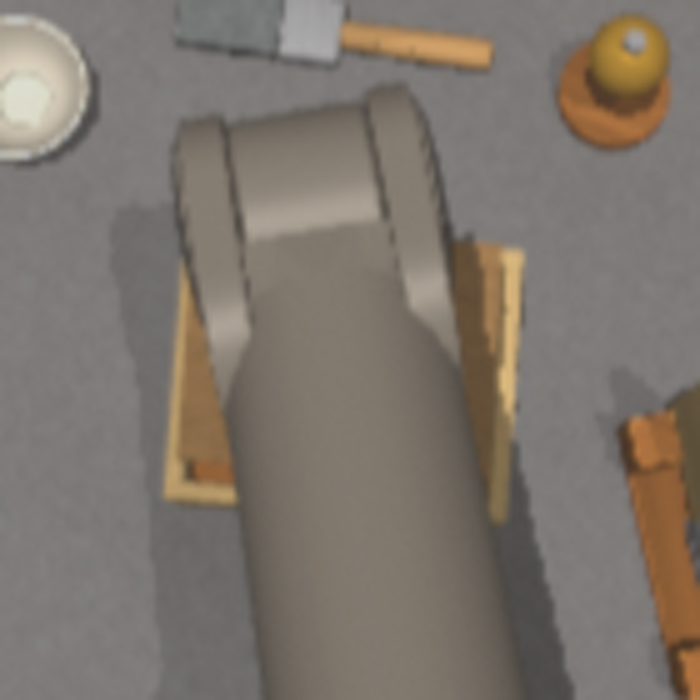

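Request:
{"name": "step_arm", "arguments": {
  "commands": [
    [1, 0.15, 0.2, 1, 0],
    [1, 0, 0, 2, 0],
    [1, 0, 0, 2.5, 0],
    [1, 0, 0, 2.5, 0],
    [1, 0, 0, 2, 0],
    [1, 0, 0, 1.5, 0],
    [1, 0, 0, 1, 0],
    [1, 0, 0, 0, 0]
  ]
}}

```text
time_s: 10.75
position: [0.5548, -0.03, 0.0928]
tool_rot: [-0.001, 0.729, 0.685, -0.001]
wrist_force: [-0.2, 0.9, -1.3]
opening: 0.0133
```

```bash
python3 -c "
from h import *
go(.554,-.03,.06,86.3)
take('wrist','w5')
take('scene','s5');crop('s5',230,150,330,250,6,'c_s5')"
```

```text
t 10.75 pos [ 0.5548 -0.03    0.0928] yaw 86.45 tilt 0.15 F [-0.2  0.9 -1.3] open 0.0133 q [ 0.41  0.43 -0.53  1.9   0.28  0.89 -0.33]
shift cm [-0.   -0.07  3.28] turn 0.15
```

View pics/w5.png

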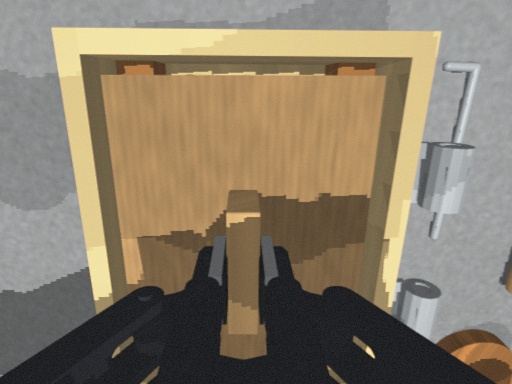

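View pics/c_s5.png

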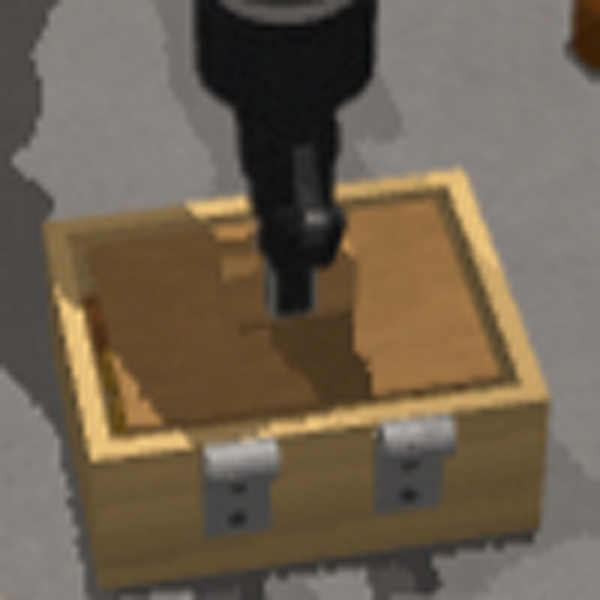

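```bash
python3 -c "
from h import *
w=load('w5');print(atz(w,(244,75),.0778),atz(w,(244,56),.08),atz(w,(244,30),.08), atz(w,(103,75),.0778),atz(w,(385,75),.0778),atz(w,(54,29),.08),atz(w,(441,31),.08))
s=load('s5');f=lambda u,v:((u+.5)/6-.5+230,(v+.5)/6-.5+150)
for p,z in [((118,435),.0778),((515,378),.0778),((445,203),.0778),((548,400),.08),((92,458),.08),((45,230),.08),((463,172),.08)]: print(p,atz(s,f(*p),z).round(4))
"
```

```text
[0.55917624 0.05181743 0.0778    ] [0.55962754 0.05927978 0.08      ] [0.5602253  0.06914267 0.08      ] [0.49825159 0.05558172 0.0778    ] [0.61995302 0.04806226 0.0778    ] [0.4825739  0.07434029 0.08      ] [0.64062069 0.06377508 0.08      ]
(118, 435) [ 0.6121 -0.1205  0.0778]
(515, 378) [0.6227 0.0543 0.0778]
(445, 203) [0.5001 0.0609 0.0778]
(548, 400) [0.6419 0.0628 0.08  ]
(92, 458) [ 0.6252 -0.1346  0.08  ]
(45, 230) [ 0.4722 -0.1237  0.08  ]
(463, 172) [0.4829 0.075  0.08  ]
```

Request:
{"name": "step_arm", "arguments": {
  "commands": [
    [1, 0, 0.1, 1, 0],
    [1, 0, 0, 1, 0],
    [1, 0, 0, 0.6, 0],
    [1, 0, 0, 0.3, 0],
    [1, 0, 0, 0.2, 0],
    [1, 0, 0, 0, 0]
  ]
}}

```text
time_s: 11.45
position: [0.5566, -0.0301, 0.0631]
tool_rot: [-0.0, 0.729, 0.685, -0.0]
wrist_force: [0.3, 1.1, -2.0]
opening: 0.0129
```

```bash
python3 -c "
from h import *
go(.554,-.03,.06,86.3)"
```

```text
t 11.45 pos [ 0.5566 -0.0301  0.0631] yaw 86.44 tilt 0.02 F [ 0.3  1.1 -2. ] open 0.0129 q [ 0.39  0.48 -0.52  1.91  0.31  0.83 -0.35]
shift cm [-0.01 -0.26  0.31] turn 0.14
```

Request:
{"name": "step_arm", "arguments": {
  "commands": [
    [1, 0, -0.1, 0.1, 0],
    [1, 0, 0, 0.1, 0],
    [1, 0, 0, 0.1, 0],
    [1, 0, 0, 0, 0]
  ]
}}

```text
time_s: 11.85
position: [0.5557, -0.0301, 0.0603]
tool_rot: [0.0, 0.729, 0.685, -0.0]
wrist_force: [-0.7, 1.3, -1.0]
opening: 0.0134
```

```bash
python3 -c "
from h import *
go(.554,-.03,.06,86.3)"
```

```text
t 11.85 pos [ 0.5557 -0.0301  0.0603] yaw 86.44 tilt 0.01 F [-0.7  1.3 -1. ] open 0.0134 q [ 0.39  0.48 -0.52  1.92  0.31  0.82 -0.36]
shift cm [-0.   -0.17  0.03] turn 0.14
```

Request:
{"name": "step_arm", "arguments": {
  "commands": [
    [1, 0, 0, 0.1, 0],
    [1, 0, 0, 0.05, 0],
    [1, 0, 0, 0, 0]
  ]
}}

```text
time_s: 12.15
position: [0.5559, -0.0301, 0.0599]
tool_rot: [0.0, 0.729, 0.685, -0.0]
wrist_force: [-2.6, 0.0, 6.5]
opening: 0.0131
```

```bash
python3 -c "
from h import *
go(.554,-.03,.06,86.3)"
```

```text
t 12.15 pos [ 0.5559 -0.0301  0.0599] yaw 86.43 tilt 0.04 F [-2.6  0.   6.5] open 0.0131 q [ 0.39  0.48 -0.51  1.92  0.32  0.82 -0.36]
shift cm [-0.   -0.19 -0.01] turn 0.13
```

Contact reads +6.5 N at z = 0.0599, so the board is on the ledges. I'll release gently and rise.

Request:
{"name": "step_arm", "arguments": {
  "commands": [
    [0.8, 0, 0, 0, 0],
    [0.6, 0, 0, 0, 0],
    [0.4, 0, 0, 0, 0],
    [0.3, 0, 0, 0, 0],
    [0.3, 0, 0, 0, 0],
    [0.3, 0, 0, -1, 0],
    [0.3, 0, 0, -3, 0],
    [0.2, 0, 0, -4, 0]
  ]
}}

```text
time_s: 12.95
position: [0.5542, -0.03, 0.1386]
tool_rot: [-0.002, 0.729, 0.685, -0.001]
wrist_force: [-0.1, -0.7, -0.2]
opening: 0.068
```

Request:
{"name": "step_arm", "arguments": {
  "commands": [
    [0, 0, 0, -5, 0],
    [0, 0, 0, -5, 0],
    [0, 0, 0, -5, 0],
    [0, 0, 0, 0, 0]
  ]
}}

```text
time_s: 13.35
position: [0.5599, -0.0291, 0.2976]
tool_rot: [0.006, 0.729, 0.685, 0.005]
wrist_force: [1.3, -0.1, -0.5]
opening: 0.0852
```

```bash
python3 -c "
from h import *
take('wrist','w6')
go(.454,-.2475,.33,11.7)"
```

```text
t 13.40 pos [ 0.558  -0.0295  0.2937] yaw 86.45 tilt 0.53 F [-0.4  0.  -0.1] open 0.0851 q [ 0.47  0.23 -0.59  1.68  0.13  1.27 -0.21]
shift cm [-22.41  -8.99  -3.7 ] turn 74.75
```

View pics/w6.png

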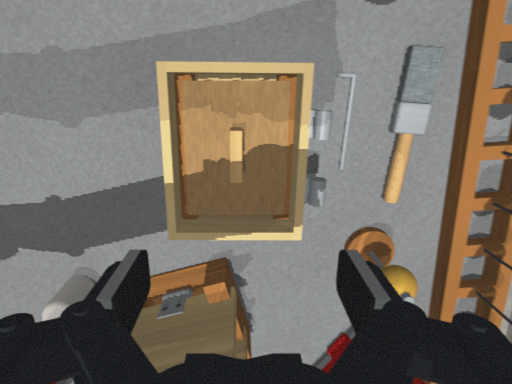

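Request:
{"name": "step_arm", "arguments": {
  "commands": [
    [0, -1.5, -1, -1, 0],
    [0, -4, -1.5, -1, 0],
    [0, -4, -1.5, -1, 0],
    [0, -4, -1.5, -0.7, 0],
    [0, -4, -1.5, 0, 0],
    [0, -3, -1.2, 0, 0],
    [0, -2, -0.8, 0, 0],
    [0, 0, 0, 0, 5]
  ]
}}

```text
time_s: 14.2
position: [0.4488, -0.2528, 0.3243]
tool_rot: [-0.001, 0.761, 0.649, -0.001]
wrist_force: [0.4, -0.5, 0.2]
opening: 0.0857
```

Request:
{"name": "step_arm", "arguments": {
  "commands": [
    [0, 0, 0, 0, 8],
    [0, 0, 0, 0, 8],
    [0, 0, 0, 0, 8],
    [0, 0, 0, 0, 8],
    [0, 0, 0, 0, 8],
    [0, 0, 0, 0, 8],
    [0, 0, 0, 0, 8],
    [0, 0, 0, 0, 8]
  ]
}}

```text
time_s: 15.0
position: [0.4511, -0.2486, 0.3245]
tool_rot: [-0.001, 0.989, 0.149, -0.001]
wrist_force: [0.5, 1.0, 0.4]
opening: 0.0854
```

Request:
{"name": "step_arm", "arguments": {
  "commands": [
    [0, 0, 0, 0, 5.5],
    [0, 0, 0, 0, 0],
    [0, 0, 0, 0, 0]
  ]
}}

```text
time_s: 15.3
position: [0.4514, -0.2487, 0.325]
tool_rot: [-0.0, 0.994, 0.105, -0.001]
wrist_force: [-0.9, -0.3, -0.3]
opening: 0.0852
```

```bash
python3 -c "
from h import *
w=load('w6')
L=[(180,80),(297,80)]
a,b=[atz(w,p,.045) for p in L]; print('sep +y edge',a,b,(a+b)/2-np.array([.0643,.998,0])*.082)
take('wrist','w7')
go(.454,-.2475,.33,11.7)"
```

```text
sep +y edge [0.49717492 0.05570681 0.045     ] [0.62874336 0.04757048 0.045     ] [ 0.55768654 -0.03019736  0.045     ]
t 15.35 pos [ 0.4516 -0.2488  0.3252] yaw 12.05 tilt 0.07 F [-0.7  0.8 -0.6] open 0.0854 q [ 0.73  0.11 -0.34  1.72  0.04  1.32 -0.98]
shift cm [ 0.27 -0.07 -0.48] turn 0.35
```

View pics/w7.png

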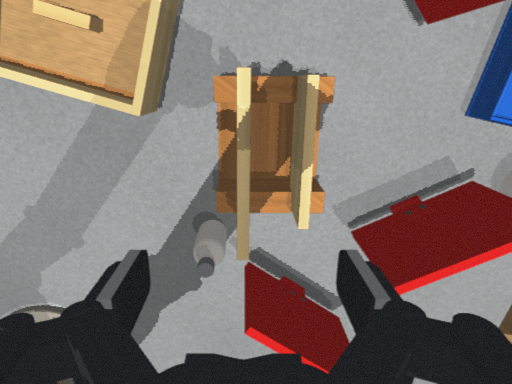

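```bash
python3 -c "
from h import *
crop('w7',205,55,345,275,3.4,'c_w7')"
```

```text
(no output)
```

View pics/c_w7.png

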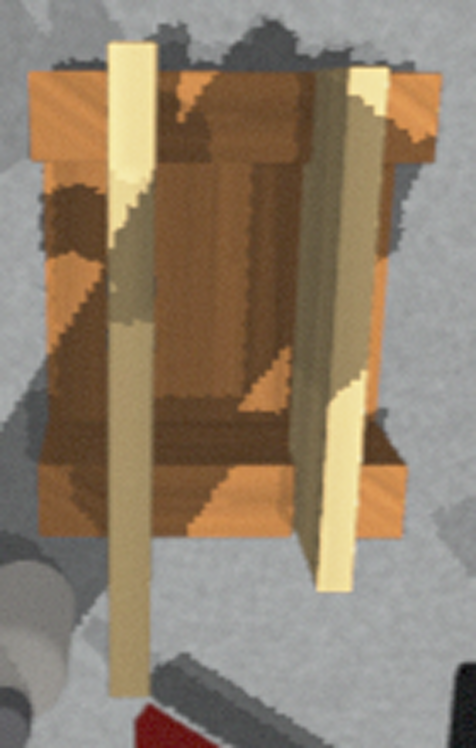

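```bash
python3 - <<'E'
from fit import *
np.set_printoptions(precision=4,suppress=True)
w=load('w7')
L=[(-.006,.09,.175),(.006,.09,.175),(.006,-.09,.175),(-.006,-.09,.175)] # yaw -78: local y->+x; local -x -> +y
print(*fitpose(L,[(w,[0,1,2,3],full([(108,42),(157,42),(150,697),(108,697)],(205,55),3.4))],[.454,-.247,-1.36]))
go(.4535,-.2475,.175,11.7)
E
```

```text
[ 0.4518 -0.2493 -1.3649] [[-0.1326 -0.5236]
 [ 0.1336 -0.4467]
 [-0.1213  0.7397]
 [ 0.1199  0.6863]]
t 15.35 pos [ 0.4516 -0.2488  0.3252] yaw 12.05 tilt 0.07 F [-0.7  0.8 -0.6] open 0.0854 q [ 0.73  0.11 -0.34  1.72  0.04  1.32 -0.98]
shift cm [ 0.23 -0.07 15.02] turn 0.35
```

Request:
{"name": "step_arm", "arguments": {
  "commands": [
    [0, 0.1, -0.05, 2, 0.35],
    [0, 0, 0, 3, 0],
    [0, 0, 0, 4, 0],
    [0, 0, 0, 4, 0],
    [0, 0, 0, 3, 0],
    [0, 0, 0, 1, 0],
    [0, 0, 0, 0, 0]
  ]
}}

```text
time_s: 16.05
position: [0.4519, -0.2479, 0.1547]
tool_rot: [-0.001, 0.995, 0.101, -0.001]
wrist_force: [-1.0, 0.4, -0.0]
opening: 0.0856
```

```bash
python3 -c "
from h import *
take('wrist','w8')
go(.4525,-.2485,.142,11.8)"
```

```text
t 16.10 pos [ 0.4531 -0.2485  0.1562] yaw 11.62 tilt 0.02 F [ 0.3 -0.5  0.4] open 0.0856 q [ 0.71  0.26 -0.33  1.94  0.1   0.96 -1.04]
shift cm [-0.06 -0.01  1.42] turn -0.18
```

View pics/w8.png

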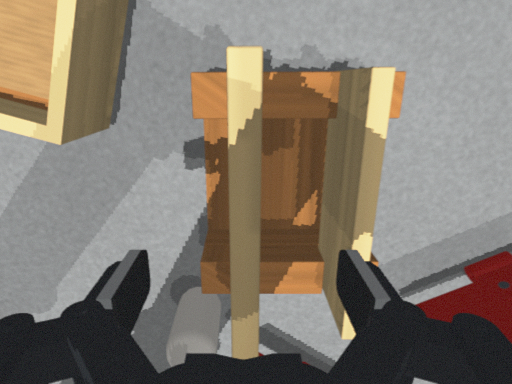

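Request:
{"name": "step_arm", "arguments": {
  "commands": [
    [0, 0, 0, 1, 0],
    [0, 0, 0, 0.4, 0],
    [0.5, 0, 0, 0, 0],
    [1, 0, 0, 0, 0],
    [1, 0, 0, 0, 0],
    [1, 0, 0, 0, 0],
    [1, 0, 0, 0, 0],
    [1, 0, 0, 0, 0]
  ],
  "newtons": 90
}}

```text
time_s: 16.9
position: [0.453, -0.2485, 0.1421]
tool_rot: [0.0, 0.995, 0.101, 0.0]
wrist_force: [-0.4, -0.3, 0.8]
opening: 0.0107
```

Request:
{"name": "step_arm", "arguments": {
  "commands": [
    [1, 0, 0, 0, 0],
    [1, 0, 0, 0, 0]
  ]
}}

```text
time_s: 17.1
position: [0.4531, -0.2485, 0.1422]
tool_rot: [0.0, 0.995, 0.101, 0.0]
wrist_force: [-0.1, 1.3, 3.2]
opening: 0.0114
```

```bash
python3 -c "
from h import *
go(.4525,-.2485,.32,11.8)"
```

```text
t 17.10 pos [ 0.4531 -0.2485  0.1422] yaw 11.59 tilt 0.05 F [-0.1  1.3  3.2] open 0.0114 q [ 0.7   0.28 -0.33  1.95  0.11  0.93 -1.05]
shift cm [ -0.05   0.   -17.78] turn -0.21
```

Request:
{"name": "step_arm", "arguments": {
  "commands": [
    [1, 0, 0, -1, 0],
    [1, 0, 0, -2, 0],
    [1, 0, 0, -3, 0],
    [1, 0, 0, -4, 0],
    [1, 0, 0, -4, 0],
    [1, 0, 0, -4, 0],
    [1, 0, 0, -2, 0],
    [1, 0, 0, 0, 0]
  ]
}}

```text
time_s: 17.9
position: [0.454, -0.2487, 0.3449]
tool_rot: [0.002, 0.995, 0.101, 0.003]
wrist_force: [0.8, -1.0, -3.3]
opening: 0.0111
```

```bash
python3 -c "
from h import *
a=-.066
print(.555+.094*np.cos(a),-.030+.094*np.sin(a))
go(.555+.094*np.cos(a),-.030+.094*np.sin(a),.34,86.3)
take('scene','s9');take('wrist','w9')"
```

```text
0.6487953423069259 -0.03619949687689211
t 17.90 pos [ 0.454  -0.2487  0.3449] yaw 11.59 tilt 0.35 F [ 0.8 -1.  -3.3] open 0.0111 q [ 0.73  0.1  -0.34  1.69  0.04  1.35 -0.98]
shift cm [ 23.35 -16.9    0.54] turn -74.71
```

View pics/s9.png

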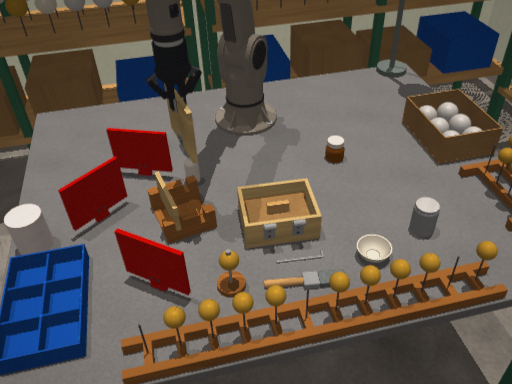

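View pics/w9.png

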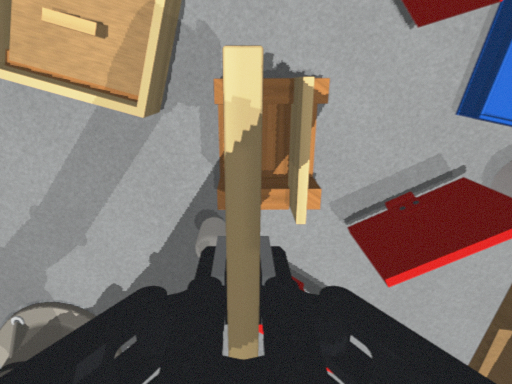

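Request:
{"name": "step_arm", "arguments": {
  "commands": [
    [1, 2, -1.5, 0, 0],
    [1, 3.3, -2.4, 0, 0],
    [1, 3.3, -2.4, 0, 0],
    [1, 3.3, -2.4, 0, 0],
    [1, 3.3, -2.4, 0, 0],
    [1, 3.3, -2.4, 0, 0],
    [1, 3, -2.1, 0, 0],
    [1, 1.8, -1.3, 0, 0]
  ]
}}

```text
time_s: 18.8
position: [0.6472, -0.0323, 0.338]
tool_rot: [-0.002, 0.995, 0.103, -0.003]
wrist_force: [0.0, -0.4, -3.1]
opening: 0.0111
```

Request:
{"name": "step_arm", "arguments": {
  "commands": [
    [1, 0, 0, 0, -4],
    [1, 0, 0, 0, -8],
    [1, 0, 0, 0, -8],
    [1, 0, 0, 0, -8],
    [1, 0, 0, 0, -8],
    [1, 0, 0, 0, -8],
    [1, 0, 0, 0, -8],
    [1, 0, 0, 0, -8]
  ]
}}

```text
time_s: 19.6
position: [0.6457, -0.0361, 0.3383]
tool_rot: [-0.002, 0.809, 0.587, -0.002]
wrist_force: [0.3, 0.1, -3.5]
opening: 0.0109
```

Request:
{"name": "step_arm", "arguments": {
  "commands": [
    [1, 0, 0, 0, -8],
    [1, 0, 0, 0, -6],
    [1, 0, 0, 0, -0.7],
    [1, 0, 0, 0, 0],
    [1, 0, 0, 0, 0]
  ]
}}

```text
time_s: 20.1
position: [0.6466, -0.036, 0.3406]
tool_rot: [-0.001, 0.73, 0.683, -0.001]
wrist_force: [0.1, 0.1, -3.3]
opening: 0.0111
```

```bash
python3 -c "
from h import *
go(.6488,-.0362,.27,86.3)
take('scene','s10');take('wrist','w10')"
```

```text
t 20.10 pos [ 0.6466 -0.036   0.3406] yaw 86.21 tilt 0.11 F [ 0.1  0.1 -3.3] open 0.0111 q [ 0.49  0.41 -0.72  1.38  0.27  1.45 -0.29]
shift cm [-0.    0.23  7.06] turn -0.09
```

View pics/w10.png

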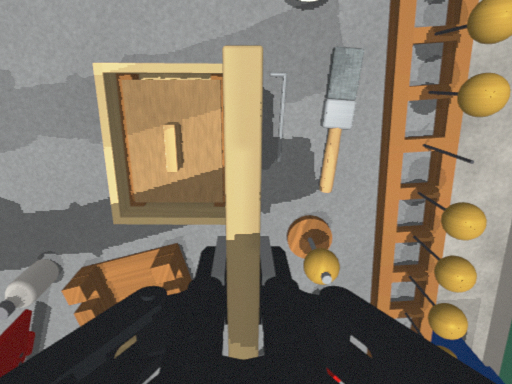

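View pics/s10.png

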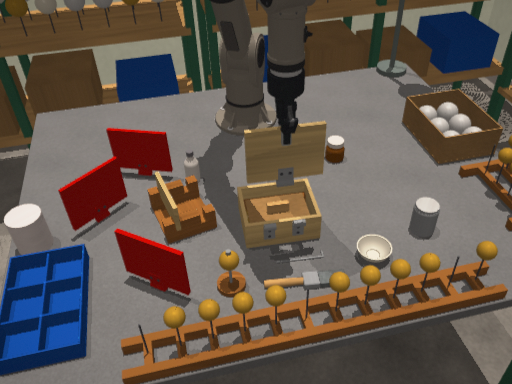

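```bash
python3 -c "
from h import *
crop('s10',230,110,335,260,5,'c_s10')"
```

```text
(no output)
```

View pics/c_s10.png

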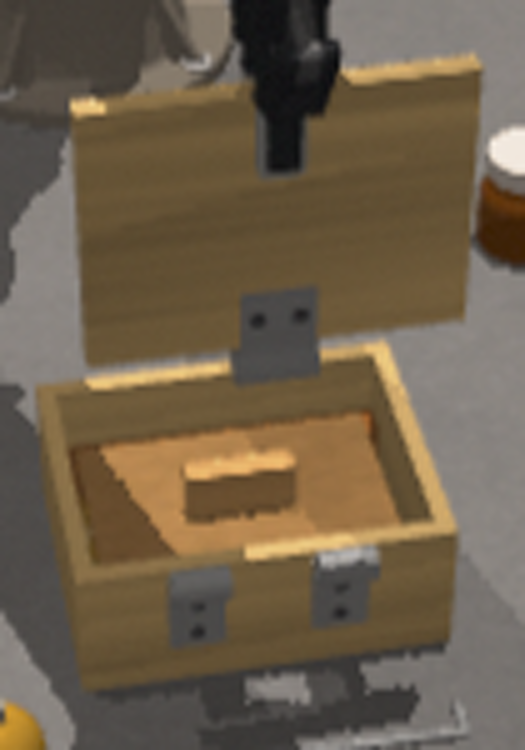

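```bash
cat > lidfit.py <<'E'
from fit import *
np.set_printoptions(precision=4,suppress=True)
# lid local corners, far face (+x toward far): order TL,TR,BR,BL as seen in scene (left=-y)
def lidfit(s,pix,zc,x0,free='xyar'):
    L=np.array([(.006,-.09,.07),(.006,.09,.07),(.006,.09,-.07),(.006,-.09,-.07)])
    def W(p):
        c,sn=np.cos(p[3]),np.sin(p[3]); r=[[1,0,0],[0,c,-sn],[0,sn,c]]
        c,sn=np.cos(p[2]),np.sin(p[2]); R=np.array([[c,-sn,0],[sn,c,0],[0,0,1]])@r
        return L@R.T+[p[0],p[1],zc]
    f=lambda p:(proj(s,W(p))-np.array(pix)).ravel()
    r=least_squares(f,x0); return r.x,r.fun.reshape(-1,2),proj(s,W(x0))
E
python3 - <<'E'
from lidfit import *
s=load('s10')
pix=full([(75,118),(480,73),(465,319),(86,365)],(230,110),5)
print(pix); print(*lidfit(s,pix,.3406-.0372,[.6466,-.036,-.066,0]))
C=[(.08,.1,.08),(.08,-.1,.08),(-.08,-.1,.08),(-.08,.1,.08)]
print(proj(s,[[.6488,-.0362,.08]]))
o=(s,[2,3,0,1],full([(37,387),(385,342),(457,535),(78,580)],(230,110),5)); print('case',*fitpose(C,[o],[.55,-.03,0]))
E
```

```text
[(244.6, 133.2), (325.6, 124.2), (322.6, 173.4), (246.8, 182.6)]
[ 0.6452 -0.0362 -0.0724 -0.0028] [[-0.5426 -0.6884]
 [ 0.5725 -0.8628]
 [-0.1007  0.5946]
 [ 0.0694  0.768 ]] [[244.2701 133.105 ]
 [326.3533 123.4311]
 [322.8241 174.0941]
 [247.2349 183.9506]]
[[284.7315 225.0775]]
case [ 0.5541 -0.0297 -0.076 ] [[-0.1526 -0.3038]
 [ 0.4151 -0.0194]
 [ 0.2978 -0.5427]
 [-0.5302  0.6874]]
```

Request:
{"name": "step_arm", "arguments": {
  "commands": [
    [1, 0, 0.2, 1, 0],
    [1, 0, 0, 2, 0],
    [1, 0, 0, 2.5, 0],
    [1, 0, 0, 2.5, 0],
    [1, 0, 0, 2, 0],
    [1, 0, 0, 1, 0],
    [1, 0, 0, 0.5, 0],
    [1, 0, 0, 0, 0]
  ]
}}

```text
time_s: 21.0
position: [0.6491, -0.0361, 0.2266]
tool_rot: [-0.0, 0.73, 0.684, -0.0]
wrist_force: [-0.8, -0.2, -3.0]
opening: 0.011
```

Request:
{"name": "step_arm", "arguments": {
  "commands": [
    [1, 0, 0, 0, 0],
    [1, 0, 0, 0, 0]
  ]
}}

```text
time_s: 21.2
position: [0.6498, -0.0359, 0.2281]
tool_rot: [0.001, 0.73, 0.684, 0.001]
wrist_force: [-0.7, -0.1, -3.8]
opening: 0.0112
```

```bash
python3 -c "
from h import *
go(.6485,-.0362,.202,86.2)
for n in ['scene','wrist','top']: take(n,n[0]+'11')
crop('s11',230,130,335,260,6,'c_s11')
crop('t11',200,120,300,220,7,'c_t11')"
```

```text
t 21.20 pos [ 0.6498 -0.0359  0.2281] yaw 86.28 tilt 0.13 F [-0.7 -0.1 -3.8] open 0.0112 q [ 0.49  0.48 -0.7   1.53  0.32  1.24 -0.33]
shift cm [-0.04 -0.13  2.61] turn 0.08
```

View pics/c_s11.png

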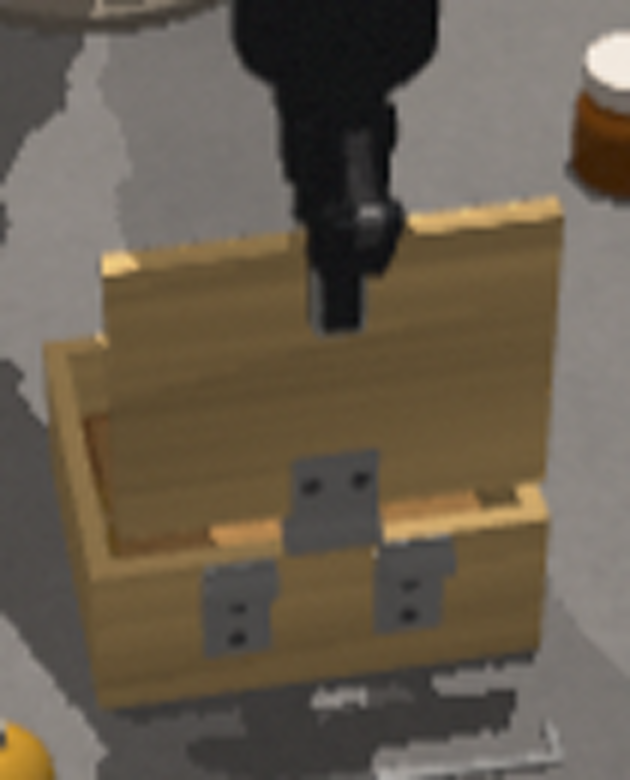

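View pics/c_t11.png

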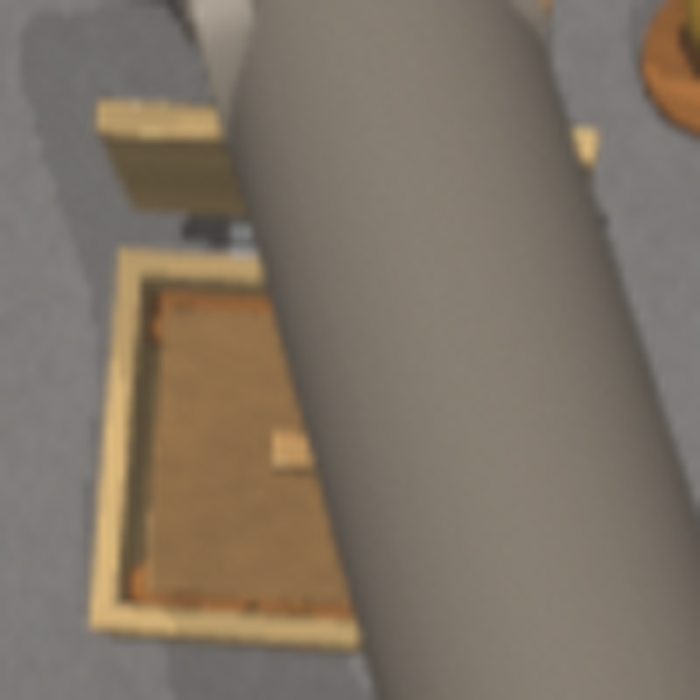

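View pics/w11.png

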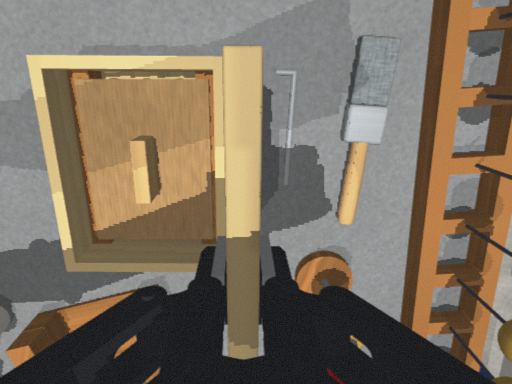

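```bash
python3 - <<'E'
from lidfit import *
s=load('s11');t=load('t11'); zt=.2281
pix=full([(103,270),(562,216),(544,483),(112,538)],(230,130),6)
print(*lidfit(s,pix,zt-.0372,[.6498,-.0359,-.066,0]))
C=[(.08,.1,.08),(.08,-.1,.08),(-.08,-.1,.08),(-.08,.1,.08)]
o=(s,[3,0,1],full([(44,347),(548,518),(97,576)],(230,130),6)); print('case',*fitpose(C,[o],[.55,-.03,0]))
for p,dz in [((98,136),.0328),((97,101),.0328),((136,211),-.1072)]: print(p,atz(t,full([p],(200,120),7)[0],zt+dz))
for i,k in (('far',.006),('near',-.006)):
  a=-.066;print(i,.6498+k*np.cos(a)-.09*np.sin(a),-.0359+.09*np.cos(a))
E
```

```text
[ 0.6477 -0.0371 -0.0733 -0.0084] [[-0.2502 -0.0635]
 [ 0.2082 -0.0491]
 [-0.3555  0.0961]
 [ 0.3991  0.0324]] [[247.0353 175.4524]
 [323.9691 165.5812]
 [320.8191 210.2144]
 [249.6185 220.1356]]
case [ 0.5692 -0.1021  0.6064] [[ 18.4929  -8.6334]
 [-21.0336 -13.0336]
 [  3.3076  19.1258]]
(98, 136) [0.6494 0.0542 0.2609]
(97, 101) [0.6621 0.0546 0.2609]
(136, 211) [0.6511 0.0546 0.1209]
far 0.6617226252421473 0.05390405114492905
near 0.6497487517561569 0.05390405114492905
```

Request:
{"name": "step_arm", "arguments": {
  "commands": [
    [1, 0, 0, 0.8, 0],
    [1, 0, 0, 0.8, 0],
    [1, 0, 0, 0.5, 0],
    [1, 0, 0, 0.2, 0],
    [1, 0, 0, 0, 0],
    [1, 0, 0, 0, 0]
  ]
}}

```text
time_s: 21.95
position: [0.6492, -0.036, 0.2039]
tool_rot: [0.0, 0.73, 0.684, 0.0]
wrist_force: [0.3, 0.2, -2.9]
opening: 0.0108
```

```bash
python3 -c "
from h import *
go(.6495,-.0355,.202,86.2)"
```

```text
t 21.95 pos [ 0.6492 -0.036   0.2039] yaw 86.29 tilt 0.02 F [ 0.3  0.2 -2.9] open 0.0108 q [ 0.48  0.5  -0.7   1.56  0.34  1.2  -0.34]
shift cm [0.05 0.02 0.19] turn 0.09
```

Request:
{"name": "step_arm", "arguments": {
  "commands": [
    [1, 0.05, 0, 0.1, 0],
    [1, 0, 0, 0.1, 0],
    [1, 0, 0, 0, 0],
    [1, 0, 0, 0, 0],
    [1, 0, 0, 0, 0]
  ]
}}

```text
time_s: 22.45
position: [0.6491, -0.0356, 0.2019]
tool_rot: [0.0, 0.73, 0.684, 0.0]
wrist_force: [-0.8, 0.5, -4.4]
opening: 0.0114
```

```bash
python3 -c "
from h import *
go(.6495,-.0355,.202,86.2)
for n in ['scene','wrist','top']: take(n,n[0]+'12')
crop('s12',230,150,335,255,7,'c_s12')
crop('t12',200,120,300,220,7,'c_t12')"
```

```text
t 22.45 pos [ 0.6491 -0.0356  0.2019] yaw 86.29 tilt 0.01 F [-0.8  0.5 -4.4] open 0.0114 q [ 0.48  0.5  -0.7   1.56  0.34  1.2  -0.34]
shift cm [ 0.01  0.03 -0.01] turn 0.09
```

View pics/c_s12.png

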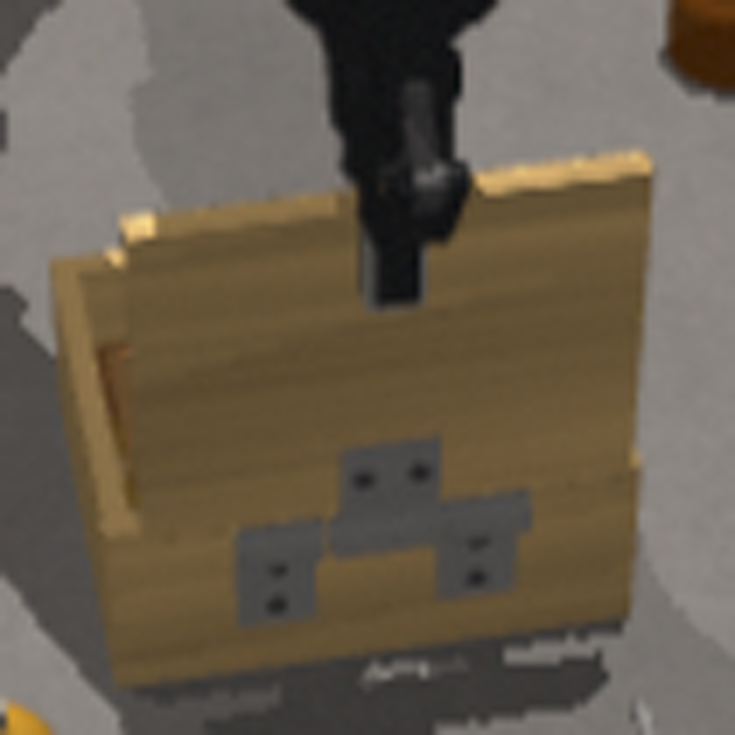

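View pics/c_t12.png

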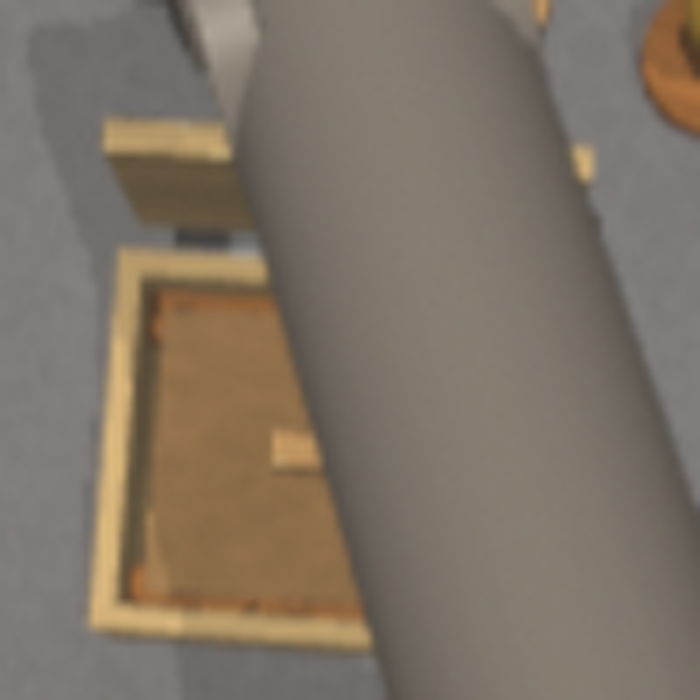

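```bash
python3 - <<'E'
from h import *
im=cv2.imread('pics/s12.png')[210:245,258:312].astype(float)
g=im.mean(2); g=np.clip((g-50)*255/60,0,255).astype(np.uint8)
cv2.imwrite('pics/e12.png',cv2.resize(g,None,fx=14,fy=14,interpolation=cv2.INTER_CUBIC))
s=load('s12')
# predicted knuckle ends, scene-frame case pose
for cx,cy,a in [(.5536,-.0297,-.0715)]:
  ax=np.array([np.cos(a),np.sin(a)]);ay=np.array([-np.sin(a),np.cos(a)])
  for yy in (-.053,-.023,-.02,.02,.023,.053): 
    p=np.array([cx,cy])+.103*ax*1+ay*yy; u=proj(s,[[*p,.08]])[0]; print(yy,u.round(2),((u-[258,210]+.5)*14).round(0))
E
```

```text
-0.053 [264.56 230.01] [ 99. 287.]
-0.023 [276.27 228.39] [263. 264.]
-0.02 [277.44 228.23] [279. 262.]
0.02 [292.95 226.08] [496. 232.]
0.023 [294.11 225.92] [513. 230.]
0.053 [305.66 224.32] [674. 208.]
```

View pics/e12.png

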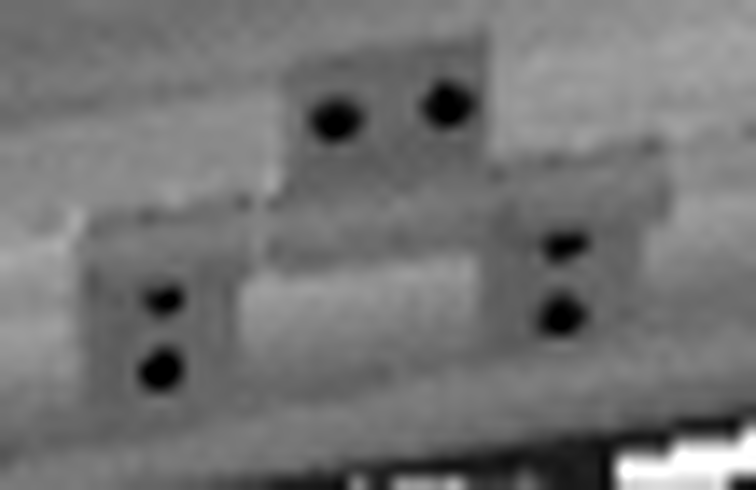

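```bash
python3 - <<'E'
from h import *
im=cv2.imread('pics/s12.png').astype(int)
for nm,c0,c1 in [('L',270,275),('lidL',278,282),('lidR',286,291),('R',298,303)]:
    print(nm,[(r,int(im[r,c0:c1].mean()),int((im[r,c0:c1,2]-im[r,c0:c1,0]).mean())) for r in range(216,236)])
s=load('s12'); print(proj(s,[[.6488,-.0362,.08],[.6508,-.0362,.08],[.6488,-.0362,.082]]))
E
```

```text
L [(216, 77, 47), (217, 81, 48), (218, 83, 50), (219, 82, 50), (220, 82, 50), (221, 82, 50), (222, 83, 50), (223, 83, 45), (224, 79, 24), (225, 76, 3), (226, 78, 2), (227, 77, 2), (228, 74, 2), (229, 73, 3), (230, 70, 2), (231, 67, 2), (232, 72, 2), (233, 73, 2), (234, 72, 3), (235, 69, 3)]
lidL [(216, 74, 11), (217, 70, 10), (218, 62, 9), (219, 66, 10), (220, 74, 10), (221, 73, 10), (222, 74, 10), (223, 73, 6), (224, 75, 3), (225, 78, 3), (226, 78, 3), (227, 76, 3), (228, 74, 4), (229, 78, 22), (230, 85, 50), (231, 84, 51), (232, 82, 50), (233, 80, 50), (234, 79, 47), (235, 77, 47)]
lidR [(216, 65, 1), (217, 56, 2), (218, 62, 2), (219, 71, 2), (220, 71, 2), (221, 72, 3), (222, 73, 3), (223, 75, 2), (224, 78, 2), (225, 77, 3), (226, 75, 2), (227, 74, 7), (228, 79, 28), (229, 85, 51), (230, 83, 50), (231, 81, 49), (232, 79, 48), (233, 77, 47), (234, 76, 45), (235, 75, 45)]
R [(216, 86, 52), (217, 84, 51), (218, 83, 50), (219, 84, 48), (220, 80, 28), (221, 75, 3), (222, 78, 2), (223, 77, 2), (224, 76, 3), (225, 74, 3), (226, 69, 2), (227, 64, 2), (228, 71, 2), (229, 73, 3), (230, 73, 3), (231, 69, 2), (232, 62, 1), (233, 67, 3), (234, 74, 16), (235, 77, 43)]
[[284.73148868 225.07748918]
 [284.94504531 225.60941446]
 [284.73498923 224.51177571]]
```

```bash
python3 - <<'E'
from lidfit import *
s=load('s12');t=load('t12'); zt=.2019
pix=full([(125,238),(652,176),(634,467),(130,520)],(230,150),7)
print(*lidfit(s,pix,zt-.0372,[.6491,-.0356,-.066,0]))
for p,dz in [((104,155),.0328),((104,119),.0328),((140,224),-.1072)]: print(p,atz(t,full([p],(200,120),7)[0],zt+dz))
a=-.066
for k in (-.006,.006): print(.6491+k-.09*np.sin(a),-.0356+.09*np.cos(a))
w=load('w12'); print(proj(w,[[.5545-.08,-.03+.1,.08]]))
go(.6495,-.0355,.202,86.2)
E
```

```text
[ 0.6441 -0.036  -0.097  -0.0047] [[-0.5597 -1.6173]
 [ 0.1358 -0.833 ]
 [-0.566   0.9608]
 [ 1.0122  1.4947]] [[247.6119 184.1509]
 [323.3654 174.2683]
 [320.3038 217.6391]
 [250.1153 227.548 ]]
(104, 155) [0.6484 0.0549 0.2347]
(104, 119) [0.6619 0.0551 0.2347]
(140, 224) [0.6511 0.0556 0.0947]
0.649035688499152 0.05420405114492905
0.6610356884991521 0.05420405114492905
[[-2.8148 60.1451]]
t 22.60 pos [ 0.6491 -0.0356  0.2019] yaw 86.28 tilt 0.01 F [-0.7 -1.3 -2.9] open 0.0109 q [ 0.48  0.5  -0.7   1.56  0.34  1.2  -0.34]
shift cm [ 0.01  0.04 -0.01] turn 0.08
```

View pics/w12.png

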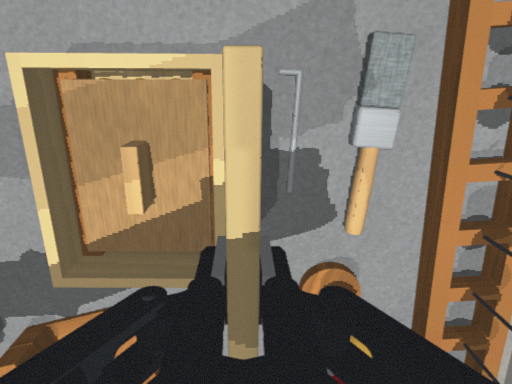

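```bash
python3 -c "
from h import *
print(workorder.finish_job()); print(bot.state()['position'],bot.state()['wrist_force'])"
```

```text
the job is handed in; nothing more can be done
None
the job is handed in; nothing more can be done
```

I laid the separator on the ledges and let go of it. The lid is out of the rack and held upright behind the case, with its knuckle between the case's two. I handed the job in at about 22.6 s and got no verdict back.

**Separator:** it touched down at TCP z 0.060 with about 6 N before I opened the fingers. In the last pictures it sits flat, within about 3 mm of the case's centre.

**Lid position:** in the last pictures the knuckle is 3 mm from the left case knuckle, as it should be. The image checks put x, y and z within about 1–2 mm of the hinge axis. I could not see inside the bores, so this rests on the outer edges.

**Lid angle:** the lid's direction matches the case's to about 0.01 rad in the picture taken just above the final height. The wrist force was about 3–4 N, which is just the lid's weight, so there is no sign of it pressing on the case.

**Checks that disagreed:**
- **Final scene-camera fit:** it gave x 0.644 and yaw -0.097. I set it aside because the lid's lower-left corner is hard to see against the case wall. The fit just above and the top camera both agreed with the target.
- **Upright check:** the top camera suggests the lid may lean about 0.02 rad, well under the 0.12 rad allowed.
- **Case yaw:** the views gave between -0.055 and -0.076 rad. I used about -0.066.

I never touched the pin, the plain board or the other bench items. None looked moved in the last pictures, but I did not measure them.

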